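Make up two calibration kits

ROBOT

A 7-joint arm with a two-finger parallel gripper is mounted at the origin on the work surface. World frame = base frame: x ahead of the robot, y to its left, z up, the work surface at z = 0. Lengths are in m, angles in rad, forces in N, time in s.
With the tool pointing down it reaches from about 0.425 to 0.925 m from the base axis. Payload 6.8 kg.
Tool frame: the origin (TCP) lies at the very end of the fingers, on their centre line; the grasp point (between the pads) lies 19 mm behind it (env.hold_point_z is the z of the grasp point in the tool frame, in m); z points along the fingers, y is the direction in which the jaws open and shut (so a half turn about z gives the same grasp; the last joint's range is limited). The gripper opens to 88 mm and grips with 3 to 60 N. Pads are 20 mm wide; open, the fingers measure 115 mm over their backs; the gripper's body (75 mm by 178 mm) begins 61 mm behind the grasp point.
Start: joints at [-0.108, 0.477, 0.022, 1.555, -0.011, 1.109, -0.083], TCP at [0.675, 0, 0.223] pointing down, gripper open.
Joint ranges: [-2.96, 2.96], [-0.34, 2.1], [-1.41, 1.46], [0.24, 2.44], [-1.37, 4.51], [0.17, 1.92], [-2.96, 2.96]. Speed limits (rad/s): [2.39, 2.39, 3.14, 3.14, 3.14, 3.14, 3.14].

INTERFACE

Orientations are given as a 3x3 rotation matrix whose columns are the frame's x, y, z axes.
In Python, from rig import env gives the robot as it stands.
- The arm moves only by the shell command python3 -m inch 'ROWS' [FORCE]. ROWS is JSON, a list of rows, each a list of 3 entries, a list of its own where there are three numbers: the closure, from 0 (fully open) to 1 (shut), then the shift along the tool's x, y, z in mm, then the turn about the tool's z in rad. A call has 1 to 12 rows; each row shifts and turns the pose as measured when the row begins, along the tool's axes as they then stand; what a row does not reach is not made up. A row lasts 1/8 s, in which the tool goes at most 62.5 mm and 10.7 degrees, less where a joint would pass 70% of its speed; a pose out of reach is approached as far as the arm can. A call is refused whole if a number of a shift passes 62.5 or a number of a turn 0.188, either way. A call with a gripper value outside its range is refused whole. The fingers move at their own pace and stop on an object; FORCE is the grip in N (left out, the last holds). Time passes only in rows, so rows that do not move let the fingers close. It gives the time, the measured TCP pose, the force and the opening at its end, in the units of the state.
- env.read_state(): the state, without advancing time (a new reading comes with each control period).
- env.snapshot(name): name is "scene" or "side" or "wrist"; returns a dict with "pixels" (480x640x3 uint8, red, green, blue), "fov_y" (degrees; the focal length in pixels is half the picture's height over the tangent of half this angle, whatever the lens; pixels are square), "cx", "cy" (the principal point, pixels), "pose" (4x4, takes a point from camera to world coordinates). Camera axes: x right, y down, z forward; pixel columns grow to the right and rows downward; lengths in m; the calibration is good to about 2 mm. A picture is of the moment at which its call begins. There is no depth.
- env.sign_off(): hands the job in, once; it reports no verdict.
The state is a dict: "time_s": time; "qpos": joint angles; "joint_velocities": joint speeds; "tau": joint torques, N m; "position": TCP position; "tool_rot": TCP orientation; "contact_force": force on the tool from outside, world axes, zero at the start; "torque": the same for the moment, N m; "finger_gap": opening from 0.0 (shut) to 1.0 (fully open).
Only numpy, scipy, OpenCV 4.12 (cv2) and the standard library are available. Lean on these libraries where they do the work, as an engineer would, in place of code of your own. Each camera call takes 0.05 s, during which the arm holds its last target. There are 200 camera calls.

TASK

Make up two calibration kits from the stock on the bench. In the long three-pocket tray put the slim insert in the pocket next to the steel tab, the finned shunt in the middle one and the two-post adapter in the far one; in the short two-pocket tray put the standard resistor (the steel can) in the pocket next to the tab and the wide insert in the other. Set each thing down upright on its pocket's floor without dropping it, and leave the brass weight and the bottle where they stand.

Things in the scene. Friction and masses are not known exactly. Their poses are not given: they have to be found in the camera images.
- tray_long: Long shallow grey plastic kit tray, 202 x 70 x 10 mm, three square pockets in a row. Fixed. Origin: centre of its underside; x along the row towards the tab. Pockets 62 x 62 mm inside, open above; floor 3 mm, walls and dividers 4 mm thick, rim 10 mm above the bench. A steel pull tab (20 mm out, 40 mm wide) at its +x end. Pocket centres at x = +66 mm (next to the tab), 0 (middle) and -66 mm (far end), y = 0.
- tray_short: Short shallow grey plastic kit tray, 136 x 70 x 10 mm, two square pockets in a row. Fixed. Origin: centre of its underside; x along the row towards the tab. Pockets 62 x 62 mm inside, open above; floor 3 mm, walls and dividers 4 mm thick, rim 10 mm above the bench. A steel pull tab (20 mm out, 40 mm wide) at its +x end. Pocket centres at x = +33 mm (next to the tab) and -33 mm (the other), y = 0.
- insert_slim: Slim dry-well insert: plain aluminium cylinder, 22 mm diameter, 50 mm tall, one dark bore in the middle of its top, about 50 g. Stands loose and upright on the bench at the start; origin at the centre of its underside, z up.
- insert_wide: Wide dry-well insert: plain aluminium cylinder, 36 mm diameter, 50 mm tall, three dark bores of different size in its top, about 130 g. Stands loose and upright on the bench at the start; origin at the centre of its underside, z up.
- shunt: Finned aluminium shunt: a heat-sink block 44 mm (x) x 28 mm (y) x 42 mm tall, upright fins along both long sides, two low brass screws (4 mm) on top, about 100 g. Grip it across its 28 mm width (y). Stands loose and upright on the bench at the start; origin at the centre of its underside, z up.
- adapter: Two-post adapter: a flat white plastic block 36 mm (x) x 20 mm (y) x 38 mm tall with two steel posts, 11 mm diameter and 14 mm high, side by side along x on top (52 mm in all), about 60 g. Grip the block across its 20 mm thickness (y). Stands loose and upright on the bench at the start; origin at the centre of its underside, z up.
- resistor: Standard resistor: a steel can, 44 mm diameter, 40 mm tall, black disc on top with two brass posts 9 mm in diameter and 14 mm high (54 mm in all), about 220 g. Grip the can's side, below 40 mm. Stands loose and upright on the bench at the start; origin at the centre of its underside, z up.
- weight: Brass reference weight with a knob, 32 mm diameter, 43 mm tall, 200 g; among the stock but not wanted. Stands loose and upright on the bench at the start; origin at the centre of its underside, z up.
- bottle: Small amber glass bottle with a white cap and label, 34 mm diameter, 70 mm tall, 120 g; among the stock but not wanted. Stands loose and upright on the bench at the start; origin at the centre of its underside, z up.
Not all that is in view belongs to the job. What is shaped like the tray_short but green or purple is not meant.

How it is judged:
By the outcome, as a careful person would: the job done as asked, in the order asked, and still so for the second after the job is handed in, with the robot touching nothing.
It also fails if it takes over 120 s, if anything falls off the work surface, if the arm or the gripper's body presses on something with over 40 N, if the wrist force passes 120 N, or if a joint passes its speed limit or range.

## Working session

There is one attempt and no reset: what is moved stays moved. The work goes in short steps, Python scripts to look and compute and a shell command to move; the robot and the scene stay as the last step left them, time stands still between calls to the robot, and variables do not carry over. Pictures are saved under pics/ and viewed, about 12 in all and at most 16, crops included, and the job is handed in when it is done.

```bash
mkdir -p pics; ls
cat > h.py <<'E'
import numpy as np, cv2
from rig import env
def snap(n,f=None):
    s=env.snapshot(n)
    np.savez('/tmp/%s.npz'%(f or n),**{k:np.array(v) for k,v in s.items()})
    cv2.imwrite('pics/%s.png'%(f or n),s['pixels'][:,:,::-1]); return s
def load(f): 
    d=np.load('/tmp/%s.npz'%f); return {k:d[k] for k in d.files}
def ray(s,u,v,z=0.):
    f=240/np.tan(np.radians(float(s['fov_y'])/2)); P=s['pose']
    d=P[:3,:3]@np.array([(u-s['cx'])/f,(v-s['cy'])/f,1]); o=P[:3,3]
    return (o+d*(z-o[2])/d[2])[:2]
def proj(s,p):
    f=240/np.tan(np.radians(float(s['fov_y'])/2)); P=s['pose']
    c=P[:3,:3].T@(np.array(p)-P[:3,3]); return np.array([s['cx']+f*c[0]/c[2],s['cy']+f*c[1]/c[2]])
E
python3 - <<'E'
from h import *
for n in('scene','side','wrist'):
    s=snap(n,n+'0'); print(n,s['fov_y'],s['cx'],s['cy'],np.round(s['pose'],3).tolist(),s['pixels'].shape)
print(env.read_state())
print([a for a in dir(env) if a[0]!='_'])
E
```

```text
pics
scene 55.876755603204984 320.4750100356295 243.1027701588532 [[0.762, 0.395, -0.513, 1.157], [0.647, -0.474, 0.597, -0.605], [-0.008, -0.787, -0.617, 0.745], [0.0, 0.0, 0.0, 1.0]] (480, 640, 3)
side 54.38749915244065 320.7438848072083 237.78753419182834 [[-0.777, -0.401, 0.485, 0.141], [-0.629, 0.491, -0.603, 0.637], [0.003, -0.774, -0.634, 0.606], [0.0, 0.0, 0.0, 1.0]] (480, 640, 3)
wrist 60.633709049204114 319.0889688341253 240.27961960725148 [[1.0, 0.001, -0.0, 0.676], [0.0, -0.969, -0.248, 0.068], [-0.001, 0.248, -0.969, 0.384], [0.0, 0.0, 0.0, 1.0]] (480, 640, 3)
{'time_s': 0.15, 'qpos': array([-0.10812366,  0.47761747,  0.0223986 ,  1.5562174 , -0.0115009 ,
        1.10929704, -0.08311494]), 'joint_velocities': array([ 8.32765012e-04, -3.42038127e-03,  9.56920411e-04, -3.06399377e-03,
       -3.55459480e-05, -1.14281041e-03,  2.68802327e-04]), 'tau': array([ 2.56581799e-03, -5.83290482e+01,  1.53667007e+00, -2.72875071e+01,
       -5.42110554e-02,  1.44432642e-02,  8.67239464e-05]), 'position': array([ 6.74533250e-01, -2.31562044e-05,  2.21904145e-01]), 'tool_rot': array([[ 1.98856092e-05,  9.99999013e-01, -1.40514756e-03],
       [ 9.99999992e-01, -2.00567033e-05, -1.21748355e-04],
       [-1.21776418e-04, -1.40514513e-03, -9.99999005e-01]]), 'contact_force': array([ 0.18379324,  0.0735944 , -0.09274763]), 'torque': array([ 0.00592892, -0.04445945,  0.03410477]), 'finger_gap': 1.0011443884062963}
['PlanningError', 'hold_point_z', 'read_state', 'sign_off', 'snapshot']
```

View pics/scene0.png

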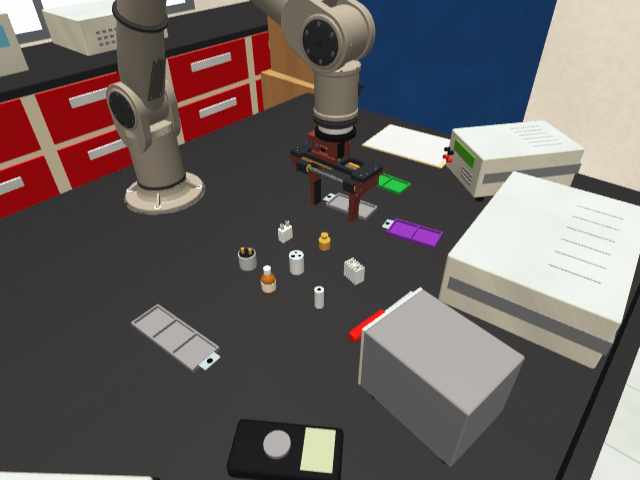

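View pics/side0.png

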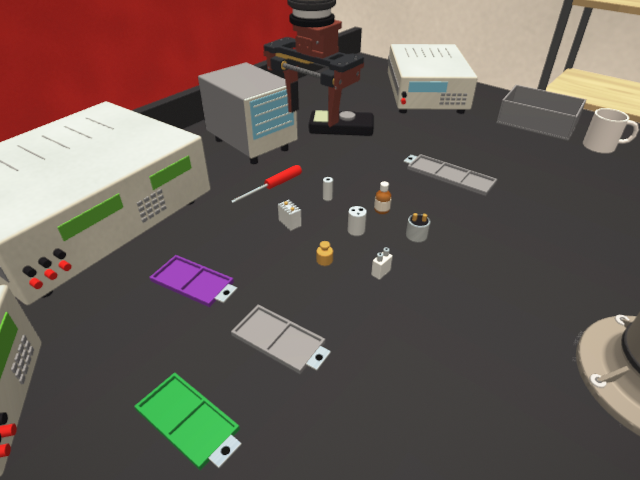

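View pics/wrist0.png

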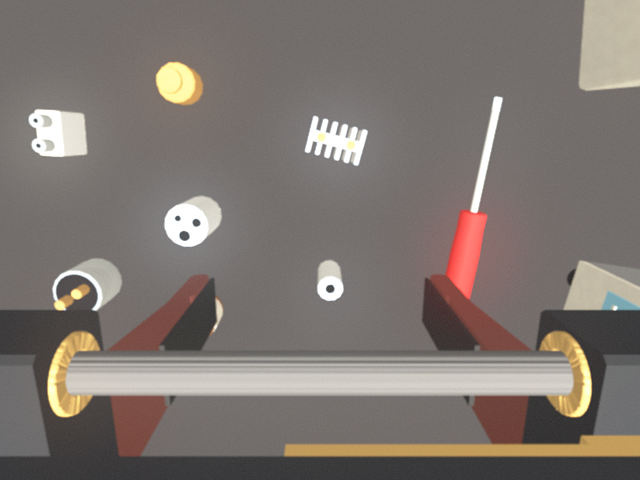

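The wrist view shows the adapter (58,132), weight (180,83), shunt (336,141), wide insert (190,222), slim insert (330,285) and resistor (85,285). In the scene view the long tray is at (175,337), and in the side view the short grey tray is at (280,338). Next I'll segment these and triangulate.

```bash
cat >> h.py <<'E'
def blobs(s,seeds,th=75,box=40):
    im=s['pixels'].astype(int).max(2); m=(im>th).astype(np.uint8)
    n,l,st,c=cv2.connectedComponentsWithStats(m)
    out={}
    for k,(u,v) in seeds.items():
        w=l[v-4:v+5,u-4:u+5].ravel(); w=w[w>0]
        if len(w)==0: out[k]=None; continue
        i=np.bincount(w).argmax(); mm=(l==i).astype(np.uint8)
        cs=max(cv2.findContours(mm,cv2.RETR_EXTERNAL,cv2.CHAIN_APPROX_NONE)[0],key=cv2.contourArea)
        M=cv2.moments(cs); out[k]=(np.array([M['m10'],M['m01']])/max(M['m00'],1),cs[:,0,:],st[i])
    return out
def tri(obs):
    A=np.zeros((3,3));b=np.zeros(3);L=[]
    for s,uv in obs:
        f=240/np.tan(np.radians(float(s['fov_y'])/2));P=s['pose']
        d=P[:3,:3]@np.array([(uv[0]-s['cx'])/f,(uv[1]-s['cy'])/f,1]);d/=np.linalg.norm(d)
        Q=np.eye(3)-np.outer(d,d);A+=Q;b+=Q@P[:3,3];L.append((Q,P[:3,3]))
    x=np.linalg.solve(A,b); return x,[np.linalg.norm(Q@(x-o)) for Q,o in L]
E
python3 - <<'E'
from h import *
S,D,W=load('scene0'),load('side0'),load('wrist0')
seeds={'slim':[(319,297),(328,189),(330,277)],'shunt':[(354,271),(290,216),(336,141)],'adapter':[(285,233),(381,266),(65,133)],
'resistor':[(247,262),(418,231),(105,275)],'wide':[(296,263),(357,222),(195,222)],'weight':[(324,242),(325,255),(180,83)],'bottle':[(268,284),(383,200),None]}
R=[blobs(s,{k:v[i] for k,v in seeds.items() if v[i]},th) for i,(s,th) in enumerate(((S,75),(D,75),(W,100)))]
for k in seeds:
    print(k,[None if r.get(k) is None else (np.round(r[k][0],1).tolist(),r[k][2].tolist()) for r in R])
    o=[(s,r[k][0]) for s,r in zip((S,D,W),R) if r.get(k) is not None]
    x,e=tri(o[:2]); print('   SD',np.round(x*1e3,1),np.round(np.array(e)*1e3,1)); 
    if len(o)>2: x,e=tri(o); print('   all',np.round(x*1e3,1),np.round(np.array(e)*1e3,1))
for n,s,uv in (('long',S,(180,345)),('long',D,(445,172)),('short',D,(265,330)),('short',S,(355,208))):
    b=blobs(s,{n:uv},85)[n]
    if b is None: print(n,'none');continue
    print(n,b[2])
    P=np.array([ray(s,u,v,.008) for u,v in b[1]],np.float32)*1000
    print(cv2.minAreaRect(P))
for nm,s in(('scene',S),('side',D)): print(nm,[s['pixels'][v,u].tolist() for u,v in ((180,345),(280,325),(400,300))])
E
```

```text
slim [([318.5, 296.7], [314, 285, 10, 24, 223]), ([327.3, 188.4], [322, 176, 12, 26, 260]), ([325.0, 216.7], [0, 0, 640, 457, 267443])]
   SD [682.9 -60.4  26.8] [1. 1.]
   all [675.8 -34.   21.5] [18.7 20.6 30.5]
shunt [([353.8, 270.9], [343, 257, 22, 29, 451]), ([289.4, 214.7], [277, 199, 25, 33, 591]), ([325.0, 216.7], [0, 0, 640, 457, 267443])]
   SD [687.4  63.3  22.2] [0.2 0.2]
   all [691.4  34.2  29. ] [18.1 26.2 37. ]
adapter [([284.8, 231.8], [278, 220, 15, 24, 268]), ([381.6, 263.7], [371, 247, 22, 33, 499]), ([325.0, 216.7], [0, 0, 640, 457, 267443])]
   SD [452.6  69.7  23.5] [0.6 0.6]
   all [555.1  14.   31.5] [ 68.2  95.2 126.4]
resistor [([247.3, 260.3], [238, 247, 19, 24, 329]), ([417.7, 227.2], [406, 213, 25, 30, 523]), ([325.0, 216.7], [0, 0, 640, 457, 267443])]
   SD [458.6 -72.3  19.7] [0.3 0.3]
   all [545.2 -61.7  27. ] [ 69.6  86.3 147.6]
wide [([296.1, 261.9], [289, 249, 15, 27, 358]), ([356.6, 220.6], [347, 206, 20, 31, 533]), ([325.0, 216.7], [0, 0, 640, 457, 267443])]
   SD [562.7  -4.7  26.7] [0.7 0.7]
   all [612.3 -16.4  28.1] [38.6 41.6 69.8]
weight [
[... 276 characters left out ...]
, [374, 181, 18, 34, 466]), None]
   SD [561.4 -99.5  31.1] [0.6 0.6]
long [ 131  303   90   69 2885]
((516.6763916015625, -327.15716552734375), (227.84255981445312, 74.64588928222656), 2.9700820446014404)
long [ 403  154   94   41 1670]
((521.8630981445312, -325.8024597167969), (226.5279541015625, 87.94820404052734), 2.940323829650879)
short [ 231  304  100   70 3586]
((487.9981994628906, 304.7298889160156), (159.4991912841797, 76.51253509521484), 6.237799644470215)
short [358 200  19  20 249]
((534.275146484375, 309.1083984375), (60.5447998046875, 83.68385314941406), 7.070969581604004)
scene [[150, 146, 145], [61, 59, 60], [220, 234, 235]]
side [[67, 64, 62], [183, 176, 171], [68, 65, 65]]
```

Run:
```python
from h import *
S,D,W=load('scene0'),load('side0'),load('wrist0')
print('long tab',ray(S,207,361,.01)*1e3,'short tab',ray(D,318,357,.01)*1e3, ray(S,329,198,.01)*1e3)
for th in (130,160,190):
  R=blobs(W,{'slim':(325,283),'shunt':(345,143),'adapter':(65,133),'wide':(195,222)},th)
  for k,r in R.items():
    if r is None: print(k,None);continue
    z={'slim':.05,'wide':.05,'shunt':.042,'adapter':.038}[k]
    P=np.array([ray(W,u,v,z) for u,v in r[1]],np.float32)*1e3
    print(th,k,r[2],np.round(cv2.minAreaRect(P)[0],1),np.round(cv2.minAreaRect(P)[1],1),round(cv2.minAreaRect(P)[2],1))
cv2.imwrite('pics/c1.png',cv2.resize(np.vstack([W['pixels'][90:190,0:130],W['pixels'][90:190,280:410]])[:,:,::-1],None,fx=3,fy=3,interpolation=2))
```

```text
long tab [ 618.01906873 -325.99967545] short tab [419.35501927 296.96790777] [422.81050327 290.51588671]
130 slim [316 259  28  43 916] [683.8 -53.3] [23.4 38.2] 7.6
130 shunt [ 304  115   65   52 2058] [688.9  63.4] [31.  46.9] 75.2
130 adapter [  23  107   66   61 2817] [460.   65.7] [54.4 47. ] 2.0
130 wide [ 163  195   60   54 2193] [570.9  -1.6] [52.4 38.1] 26.5
160 slim [317 260  27  41 839] [684.9 -53.5] [22.6 36.5] 0.0
160 shunt [ 305  116   63   50 1820] [688.8  63.2] [29.9 46.3] 75.4
160 adapter [  28  109   60   48 2406] [461.9  69. ] [37.5 45.7] 86.9
160 wide [ 164  196   58   51 2041] [ 5.701e+02 -3.000e-01] [50.6 36.8] 41.6
190 slim [317 261  27  40 780] [684.9 -54. ] [22.5 35.6] 0.0
190 shunt [ 305  116   63   50 1650] [688.8  63.2] [29.4 45.7] 75.4
190 adapter [  29  109   58   48 2301] [462.   68.8] [37.  44.7] 86.7
190 wide [ 164  196   57   51 1945] [ 5.695e+02 -4.000e-01] [49.9 36.6] 43.9
```

View pics/c1.png

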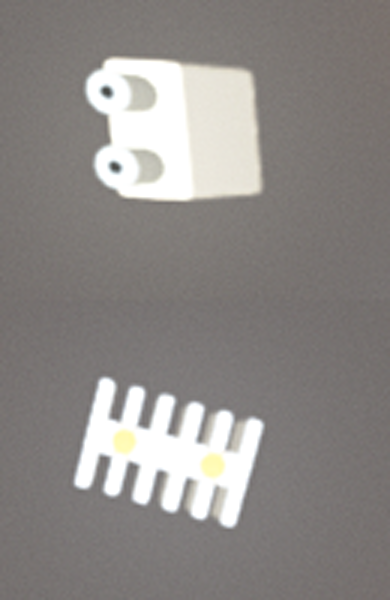

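The crop shows the adapter's long axis nearly along world y, with post tops at (36,121) and (39,145). The shunt's long axis is tilted about −15°.

```bash
cat >> h.py <<'E'
def go(x,y,z,jaw=None):
    "mm, jaw deg in world; prints the total turn (rad) and the shift in tool axes mm, now and after the turn"
    s=env.read_state(); R=s['tool_rot']; p=s['position']*1e3
    a=np.degrees(np.arctan2(R[1,1],R[0,1])); d=np.array([x,y,z])-p; t=0
    if jaw is not None: t=-np.radians((jaw-a+90)%180-90)
    c,n=np.cos(t),np.sin(t); R2=R@np.array([[c,-n,0],[n,c,0],[0,0,1]])
    print('jaw',round(a,1),'pos',np.round(p,1),'turn',round(t,3),'shift now',np.round(R.T@d,1),'after turn',np.round(R2.T@d,1),'F',np.round(s['contact_force'],1),'gap',round(s['finger_gap'],2),'t',s['time_s'])
E
python3 - <<'E'
from h import *
S,D,W=load('scene0'),load('side0'),load('wrist0')
def an(a,b): d=b-a; return np.degrees(np.arctan2(d[1],d[0]))
q=lambda u,v,z:ray(W,u/3,90+v/3,z)*1e3
a,b=q(107,92,.052),q(116,166,.052); print('posts',a,b,(a+b)/2,an(a,b))
print('top edge',an(q(184,65,.038),q(192,200,.038)),'bottom edge',q(252,70,0),q(262,192,0),an(q(252,70,0),q(262,192,0)))
print('slim top',ray(W,330,287,.05)*1e3,'wide top',ray(W,187,223,.05)*1e3,'res top',ray(W,77,292,.04)*1e3)
print('box',[(ray(D,*u)*1e3).round() for u in((253,158),(217,138),(300,148))],'driver',ray(W,465,290,.02)*1e3,ray(W,473,213,.01)*1e3)
go(684,-58,120)
E
```

```text
posts [454.96530901  78.45933926] [454.13892752  59.7624958 ] [454.55211826  69.11091753] -92.53076811648545
top edge -95.33078859553021 bottom edge [464.81378537  86.49314326] [462.81840318  50.81472077] -93.20103848167534
slim top [684.90083289 -59.71016542] wide top [565.57715757  -3.18961918] res top [458.83256215 -68.40814437]
box [array([946., -82.]), array([1102.,  -97.]), array([ 887., -199.])] driver [813.33553283 -74.07226666] [817.80289945  -2.07625379]
jaw -0.0 pos [674.5  -0.  221.9] turn 0 shift now [-58.    9.6 101.9] after turn [-58.    9.6 101.9] F [ 0.2  0.1 -0.1] gap 1.0 t 0.15
```

```bash
python3 -m inch '[[0.5,[-30,5,30],0],[0.5,[-30,5,40],0],[0.5,[0,0,40],0],[0.5,[0,0,40],0],[0.5,[0,0,0],0],[0.5,[0,0,0],0]]' 20; python3 -c "
from h import *
go(684,-60,11)"
```

```text
time_s: 0.9
position: [0.6857, -0.0612, 0.0689]
tool_rot: [[-0.001, 1.0, 0.0], [1.0, 0.001, 0.0], [0.0, 0.0, -1.0]]
contact_force: [0.4, -0.7, 0.0]
finger_gap: 0.501
jaw 0.1 pos [685.7 -61.2  68.9] turn 0 shift now [ 1.2 -1.7 57.9] after turn [ 1.2 -1.7 57.9] F [ 0.4 -0.7  0. ] gap 0.5 t 0.9
```

Tracking is good, so I'll descend, grip and lift.

```bash
python3 -m inch '[[0.5,[1,-2,25],0],[0.5,[0,0,20],0],[0.5,[0,0,11],0],[0.5,[0,0,1.5],0],[1,[0,0,0],0],[1,[0,0,0],0],[1,[0,0,0],0],[1,[0,0,0],0],[1,[0,0,-30],0],[1,[0,0,-40],0],[1,[0,0,-30],0],[1,[0,0,0],0]]' 20; python3 -c "
from h import *
go(573,-324,120,3)"
```

```text
time_s: 2.4
position: [0.6882, -0.0599, 0.1202]
tool_rot: [[-0.002, 1.0, 0.012], [1.0, 0.002, 0.0], [0.0, 0.012, -1.0]]
contact_force: [-0.2, 0.9, -0.5]
finger_gap: 0.247
jaw 0.1 pos [688.2 -59.9 120.2] turn -0.051 shift now [-263.9 -115.6   -1.2] after turn [-257.7 -128.9   -1.2] F [-0.2  0.9 -0.5] gap 0.25 t 2.4
```

```bash
python3 -m inch '[[1,[-40,-30,-20],0],[1,[-40,-30,-20],0],[1,[-40,-30,-20],0],[1,[-40,-30,-20],0],[1,[-40,-30,0],0],[1,[-40,-28,0],-0.05],[1,[0,0,0],0],[1,[0,0,0],0]]'
python3 - <<'E'
from h import *
s=snap('wrist','w1'); snap('scene','scene1')
go(573,-324,120,3)
E
```

```text
time_s: 3.4
position: [0.501, -0.305, 0.19]
tool_rot: [[-0.055, 0.998, 0.001], [0.998, 0.055, 0.004], [0.004, 0.001, -1.0]]
contact_force: [0.3, 0.9, -0.6]
finger_gap: 0.245
jaw 3.2 pos [ 501.2 -304.9  190.2] turn 0.004 shift now [-23.3  70.6  70.2] after turn [-23.   70.7  70.2] F [-0.2  0.4 -0.6] gap 0.25 t 3.5
```

View pics/w1.png

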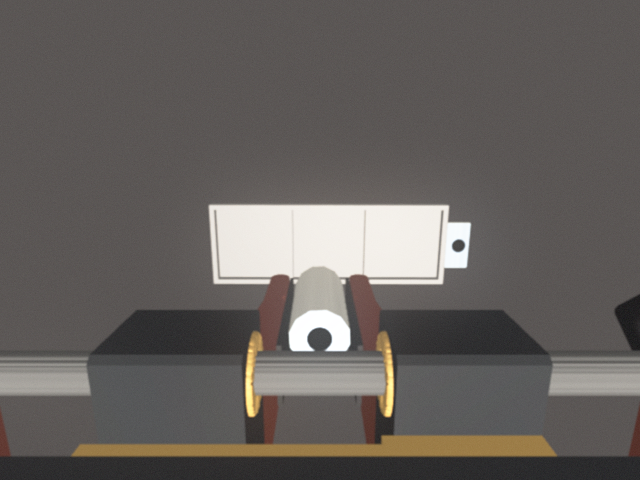

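The wrist view shows the whole long tray, with rim corners at (209,205), (448,205), (443,285), (213,285) and its tab on the right at (458,245).

Run:
```python
from h import *
W=load('w1');S=load('scene1')
c=np.array([ray(W,*u,.01) for u in((209,205),(448,205),(443,285),(213,285))])*1e3
print(c.round(1),c.mean(0),cv2.minAreaRect(c.astype(np.float32)))
b=blobs(S,{'s':(355,208)},85)['s']; P=np.array([ray(S,u,v,.008) for u,v in b[1]],np.float32)*1000
print(b[2],cv2.minAreaRect(P))
```

```text
[[ 409.1 -298.8]
 [ 610.2 -287.7]
 [ 615.2 -359.1]
 [ 411.9 -370.2]] [ 511.63652201 -328.9338935 ] ((511.63824462890625, -328.9151916503906), (203.61618041992188, 71.5193862915039), 3.128371477127075)
[323 192  54  28 793] ((484.58489990234375, 304.0387268066406), (161.8900604248047, 83.13133239746094), 6.033867835998535)
```

```bash
python3 -m inch '[[1,[-12,37,40],0],[1,[-12,37.5,40],0],[1,[0,0,40],0],[1,[0,0,30],0],[1,[0,0,8],0],[1,[0,0,0],0]]'; python3 -c "
from h import *
go(577,-325,14.4,3)"
```

```text
time_s: 4.25
position: [0.5871, -0.3158, 0.0274]
tool_rot: [[-0.068, 0.998, 0.005], [0.998, 0.068, 0.006], [0.006, 0.006, -1.0]]
contact_force: [-0.4, -0.4, -1.1]
finger_gap: 0.248
jaw 3.9 pos [ 587.1 -315.8   27.4] turn 0.016 shift now [ -8.6 -10.8  12.9] after turn [ -8.8 -10.7  12.9] F [-0.4 -0.4 -1.1] gap 0.25 t 4.25
```

```bash
python3 -m inch '[[1,[-8.6,-10.8,0],0],[1,[0,0,0],0],[1,[0,0,5],0],[1,[0,0,3],0],[1,[0,0,0],0]]'; python3 -c "
from h import *
go(577,-325,14.4,3)"
```

```text
time_s: 4.88
position: [0.5783, -0.3272, 0.0232]
tool_rot: [[-0.067, 0.998, 0.011], [0.998, 0.067, 0.003], [0.002, 0.011, -1.0]]
contact_force: [0.3, 0.5, -0.8]
finger_gap: 0.249
jaw 3.9 pos [ 578.3 -327.2   23.2] turn 0.015 shift now [ 2.3 -1.3  8.8] after turn [ 2.3 -1.3  8.8] F [ 0.3  0.5 -0.8] gap 0.25 t 4.875
```

```bash
python3 -m inch '[[1,[2,-1,4],0],[1,[0,0,2],0],[1,[0,0,1],0],[1,[0,0,0],0]]'; python3 -m inch '[[1,[0,0,1.5],0],[1,[0,0,0],0],[1,[0,0,0],0]]'
```

```text
time_s: 5.38
position: [0.578, -0.3261, 0.0207]
tool_rot: [[-0.067, 0.998, 0.013], [0.998, 0.067, 0.002], [0.001, 0.013, -1.0]]
contact_force: [-0.1, 0.1, -1.0]
finger_gap: 0.246
time_s: 5.75
position: [0.5784, -0.3261, 0.0206]
tool_rot: [[-0.067, 0.998, 0.013], [0.998, 0.067, 0.001], [0.001, 0.013, -1.0]]
contact_force: [-1.0, -0.6, 1.7]
finger_gap: 0.25
```

```bash
python3 -m inch '[[1,[0,0,2],0],[1,[0,0,2],0]]'; python3 -m inch '[[1,[0,0,2],0],[1,[0,0,2],0]]'
```

```text
time_s: 6.0
position: [0.5786, -0.3263, 0.0204]
tool_rot: [[-0.067, 0.998, 0.013], [0.998, 0.067, 0.002], [0.001, 0.013, -1.0]]
contact_force: [-6.8, 3.6, 21.8]
finger_gap: 0.251
time_s: 6.25
position: [0.5786, -0.3263, 0.0204]
tool_rot: [[-0.067, 0.998, 0.012], [0.998, 0.067, 0.002], [0.002, 0.013, -1.0]]
contact_force: [-6.9, 4.3, 19.2]
finger_gap: 0.247
```

Run:
```python
from h import *
s=snap('side','d2')['pixels'];w=snap('wrist','w2')['pixels']; c=snap('scene','s2')['pixels']
a=cv2.resize(s[110:210,360:510],None,fx=2.6,fy=2.6,interpolation=2); b=cv2.resize(c[260:380,110:290],(390,260),interpolation=2)
cc=cv2.resize(w[180:480,100:540],(780,330))
o=np.vstack([np.hstack([a,b]),cc])[:,:,::-1]; cv2.imwrite('pics/m2.png',o)
```

```text
(no output)
```

View pics/m2.png

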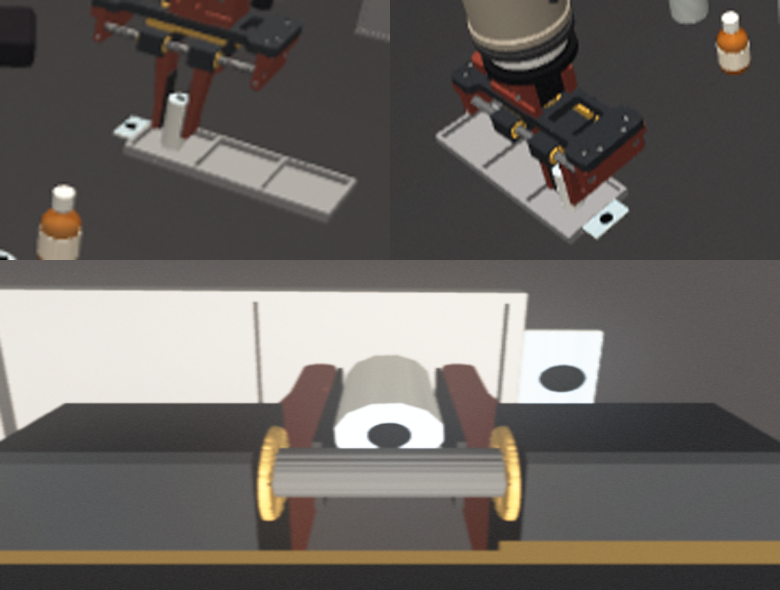

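Run:
```python
from h import *
D,S=load('d2'),load('s2')
for s,o,k in((D,(360,110),2.6),(S,(110,260),390/180)):
    for x,y in((578.6,-326.3),):
        for z in(.003,.053): 
            p=proj(s,[x/1e3,y/1e3,z]); print(p,(p-o)*k)
    print([ (proj(s,[ (511.+dx*66*.9985+0)/1e3,(-328.5+dx*3.6)/1e3,.003])-o)*k for dx in(-1,0,1)])
a=cv2.resize(D['pixels'][130:180,405:465],None,fx=10,fy=10,interpolation=2)
cv2.imwrite('pics/m3.png',a[:,:,::-1])
```

```text
[425.73122106 165.67266258] [170.90117475 144.74892271]
[428.70836685 147.86824519] [178.64175381  98.45743751]
[array([303.09002878, 189.66511966]), array([235.70620349, 167.21179985]), array([171.74486592, 145.89890522])]
[195.16034396 353.00377335] [184.51407858 201.50817559]
[190.62190968 336.79257515] [174.68080431 166.38391282]
[array([ 97.44226579, 136.06973613]), array([139.57591012, 166.80333347]), array([184.60360558, 199.64794217])]
```

View pics/m3.png

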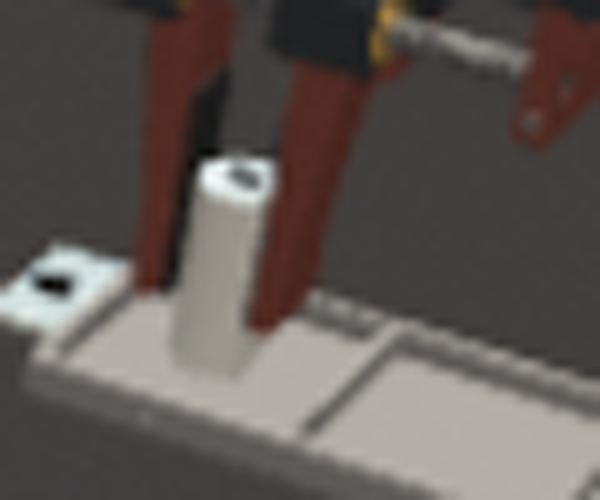

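The slim insert stands vertical on the floor of the tab pocket: its top and base in the side view fall on the projected vertical. So it was gripped at a TCP height of about 17.4 mm. I'll relax the push, release and rise.

```bash
python3 -m inch '[[1,[0,0,0],0],[0.6,[0,0,0],0],[0.5,[0,0,0],0],[0.5,[0,0,0],0],[0.5,[0,0,-20],0],[0.5,[0,0,-40],0],[0.5,[0,0,-40],0],[0.3,[0,0,-30],0],[0.3,[0,0,0],0],[0.3,[0,0,0],0]]'; python3 -c "
from h import *
go(688,63.3,150,75.4)"
```

```text
time_s: 7.65
position: [0.5775, -0.3267, 0.1586]
tool_rot: [[-0.067, 0.998, 0.015], [0.998, 0.067, 0.001], [0.0, 0.015, -1.0]]
contact_force: [-0.0, -0.2, 0.1]
finger_gap: 0.699
jaw 3.8 pos [ 577.5 -326.7  158.6] turn -1.249 shift now [381.7 136.2  10.8] after turn [ -8.5 405.2  10.8] F [-0.  -0.2  0.1] gap 0.7 t 7.65
```

```bash
python3 -m inch '[[0.3,[48,17,0],0],[0.3,[48,17,0],0],[0.3,[48,17,0],0],[0.3,[48,17,0],0],[0.3,[48,17,0],0],[0.3,[48,17,0],0],[0.3,[48,17,0],0],[0.3,[30,10,0],0],[0.3,[0,0,0],0]]'; python3 -m inch '[[0.3,[0,0,0],-0.18],[0.3,[0,0,0],-0.18],[0.3,[0,0,0],-0.18],[0.3,[0,0,0],-0.18],[0.3,[0,0,0],-0.18],[0.3,[0,0,0],-0.18],[0.3,[0,0,0],-0.16],[0.3,[0,0,0],0]]';  python3 -c "
from h import *
go(688,63.3,60,75.4)"
```

```text
time_s: 8.78
position: [0.6786, 0.058, 0.1477]
tool_rot: [[-0.064, 0.998, -0.003], [0.998, 0.064, 0.002], [0.002, -0.003, -1.0]]
contact_force: [-0.4, 0.2, 0.3]
finger_gap: 0.701
time_s: 9.78
position: [0.6718, 0.0399, 0.139]
tool_rot: [[-0.971, 0.239, -0.019], [0.239, 0.971, -0.009], [0.016, -0.014, -1.0]]
contact_force: [0.7, -0.1, 0.4]
finger_gap: 0.702
jaw 76.2 pos [671.8  39.9 139. ] turn 0.013 shift now [-11.4  27.7  78.5] after turn [-11.   27.8  78.5] F [ 0.7 -0.1  0.4] gap 0.7 t 9.775
```

```bash
python3 -m inch '[[0.3,[-11,28,20],0],[0.3,[0,0,30],0],[0.3,[0,0,20],0],[0.3,[0,0,0],0],[0.3,[0,0,0],0]]';  python3 -c "
from h import *
go(688,63.3,14,75.4)"
```

```text
time_s: 10.4
position: [0.6878, 0.0582, 0.0661]
tool_rot: [[-0.966, 0.258, -0.02], [0.258, 0.966, -0.013], [0.016, -0.017, -1.0]]
contact_force: [0.0, 0.4, -0.4]
finger_gap: 0.7
jaw 75.1 pos [687.8  58.2  66.1] turn -0.006 shift now [ 0.3  5.9 52. ] after turn [ 0.3  5.9 52. ] F [ 0.   0.4 -0.4] gap 0.7 t 10.4
```

```bash
python3 -m inch '[[0.3,[0,6,20],0],[0.3,[0,0,20],0],[0.3,[0,0,9],0],[0.3,[0,0,3],0],[0.3,[0,0,0],0]]';  python3 -c "
from h import *
go(688,63.3,14,75.4)"
```

```text
time_s: 11.02
position: [0.6891, 0.0637, 0.0115]
tool_rot: [[-0.966, 0.259, -0.019], [0.259, 0.966, -0.012], [0.015, -0.017, -1.0]]
contact_force: [-1.4, 0.6, -0.1]
finger_gap: 0.701
jaw 75.0 pos [689.1  63.7  11.5] turn -0.007 shift now [ 1.  -0.7 -2.4] after turn [ 1.  -0.7 -2.4] F [-1.4  0.6 -0.1] gap 0.7 t 11.025
```

```bash
python3 -m inch '[[0.6,[0,0,-1],0],[1,[0,0,0],0],[1,[0,0,0],0],[1,[0,0,0],0],[1,[0,0,0],0]]' 25; python3 -m inch '[[1,[0,0,-20],0],[1,[0,0,-40],0],[1,[0,0,-40],0],[1,[0,0,0],0],[1,[0,0,0],0]]';  python3 -c "
from h import *
go(511,-328.5,120,75)"
```

```text
time_s: 11.65
position: [0.6901, 0.0636, 0.0142]
tool_rot: [[-0.966, 0.259, -0.016], [0.259, 0.966, -0.012], [0.012, -0.016, -1.0]]
contact_force: [0.5, 0.3, -1.6]
finger_gap: 0.314
time_s: 12.28
position: [0.6918, 0.0651, 0.1208]
tool_rot: [[-0.966, 0.259, -0.015], [0.259, 0.966, -0.012], [0.012, -0.015, -1.0]]
contact_force: [-0.8, -0.4, -1.5]
finger_gap: 0.319
jaw 75.0 pos [691.8  65.1 120.8] turn 0.0 shift now [  72.7 -426.9    8.2] after turn [  72.7 -426.9    8.2] F [-0.8 -0.4 -1.5] gap 0.32 t 12.275
```

```bash
python3 -m inch '[[1,[8,-47,0],0],[1,[8,-47,0],0],[1,[8,-47,0],0],[1,[8,-47,0],0],[1,[8,-47,0],0],[1,[8,-47,0],0],[1,[8,-47,0],0],[1,[8,-47,0],0],[1,[8,-40,0],0],[1,[0,0,0],-0.16],[1,[0,0,0],-0.15],[1,[0,0,0],0]]';  python3 -c "
from h import *
go(511,-328.5,40,93)"
```

```text
time_s: 13.78
position: [0.4992, -0.3281, 0.1146]
tool_rot: [[-0.998, -0.056, -0.038], [-0.056, 0.998, -0.004], [0.038, -0.002, -0.999]]
contact_force: [0.7, 0.4, -1.1]
finger_gap: 0.32
jaw 93.2 pos [ 499.2 -328.1  114.6] turn 0.004 shift now [-14.6  -0.9  74.1] after turn [-14.6  -0.9  74.1] F [ 0.7  0.4 -1.1] gap 0.32 t 13.775
```

```bash
python3 -m inch '[[1,[-14,-1,20],0],[1,[0,0,35],0],[1,[0,0,17],0],[1,[0,0,0],0],[1,[0,0,0],0]]';  python3 -c "
from h import *
go(511,-328.5,17.5,93)"
```

```text
time_s: 14.4
position: [0.5111, -0.3273, 0.0399]
tool_rot: [[-0.998, -0.045, -0.039], [-0.045, 0.999, -0.003], [0.039, -0.001, -0.999]]
contact_force: [-1.3, -0.1, 0.0]
finger_gap: 0.317
jaw 92.6 pos [ 511.1 -327.3   39.9] turn -0.007 shift now [-0.7 -1.1 22.4] after turn [-0.7 -1.1 22.4] F [-1.3 -0.1  0. ] gap 0.32 t 14.4
```

```bash
python3 -m inch '[[1,[0,-1,12],0],[1,[0,0,5],0],[1,[0,0,2],0]]'; python3 -m inch '[[1,[0,0,2],0],[1,[0,0,1],0]]';python3 -m inch '[[1,[0,0,2],0],[1,[0,0,2],0]]'
```

```text
time_s: 14.78
position: [0.5116, -0.3293, 0.0217]
tool_rot: [[-0.998, -0.044, -0.036], [-0.044, 0.999, -0.005], [0.036, -0.003, -0.999]]
contact_force: [-0.5, 0.4, -1.2]
finger_gap: 0.317
time_s: 15.02
position: [0.5116, -0.3294, 0.0187]
tool_rot: [[-0.998, -0.044, -0.036], [-0.044, 0.999, -0.005], [0.036, -0.003, -0.999]]
contact_force: [0.2, -0.3, -1.1]
finger_gap: 0.316
time_s: 15.28
position: [0.5117, -0.3295, 0.0171]
tool_rot: [[-0.998, -0.044, -0.036], [-0.044, 0.999, -0.005], [0.036, -0.004, -0.999]]
contact_force: [-8.4, 5.4, 27.4]
finger_gap: 0.317
```

```bash
python3 -m inch '[[1,[0,0,0],0],[0.75,[0,0,0],0],[0.5,[0,0,0],0],[0.5,[0,0,0],0],[0.5,[0,0,-20],0],[0.5,[0,0,-40],0],[0.5,[0,0,-40],0],[0.5,[0,0,-20],0],[0.5,[0,0,0],0]]'; python3 -c "
from h import *
go(453.5,69.3,130,-3); print(env.read_state()['qpos'].round(2))"
```

```text
time_s: 16.4
position: [0.5177, -0.3292, 0.1463]
tool_rot: [[-0.999, -0.044, -0.032], [-0.044, 0.999, -0.007], [0.032, -0.006, -0.999]]
contact_force: [0.6, 0.3, -0.0]
finger_gap: 0.494
jaw 92.5 pos [ 517.7 -329.2  146.3] turn -1.474 shift now [ 46.  401.   15.5] after turn [-394.7   84.5   15.5] F [ 0.6  0.3 -0. ] gap 0.49 t 16.4
[ 0.68  0.49 -0.3   1.74  0.19  0.96  1.91]
```

```bash
python3 -m inch '[[0.5,[5,44,0],0.14],[0.5,[11,43,0],0.14],[0.5,[17,41,0],0.14],[0.5,[23,38,0],0.14],[0.5,[28,34,0],0.14],[0.5,[33,30,0],0.14],[0.5,[37,25,0],0.14],[0.5,[40,20,0],0.14],[0.5,[42,14,0],0.14],[0.5,[0,0,0],0.14],[0.5,[0,0,0],0.14],[0.5,[0,0,0],0]]'; python3 -c "
from h import *
go(453.5,69.3,80,-3); print(env.read_state()['qpos'].round(2))"
```

```text
time_s: 17.9
position: [0.4508, 0.0786, 0.1407]
tool_rot: [[-0.027, 0.999, -0.039], [1.0, 0.027, -0.007], [-0.006, -0.039, -0.999]]
contact_force: [0.5, -0.5, 0.0]
finger_gap: 0.498
jaw 1.5 pos [450.8  78.6 140.7] turn 0.079 shift now [-9.   4.8 60.6] after turn [-8.6  5.5 60.6] F [ 0.5 -0.5  0. ] gap 0.5 t 17.9
[-0.14  0.26 -0.2   2.1   0.06  0.83 -0.34]
```

```bash
python3 -m inch '[[0.5,[-9,5,20],0.04],[0.5,[0,0,30],0.04],[0.5,[0,0,10],0],[0.5,[0,0,0],0],[0.5,[0,0,0],0]]'; python3 -c "
from h import *
snap('wrist','w3')
go(453.5,69.3,14,-3)"
```

```text
time_s: 18.52
position: [0.4542, 0.0684, 0.0798]
tool_rot: [[0.043, 0.998, -0.038], [0.999, -0.044, -0.007], [-0.009, -0.038, -0.999]]
contact_force: [-0.9, 0.9, 0.5]
finger_gap: 0.5
jaw -2.5 pos [454.3  68.4  79.8] turn 0.008 shift now [ 1.4  1.6 65.8] after turn [ 1.4  1.6 65.8] F [ 0.1 -0.1  0.9] gap 0.5 t 18.575
```

View pics/w3.png

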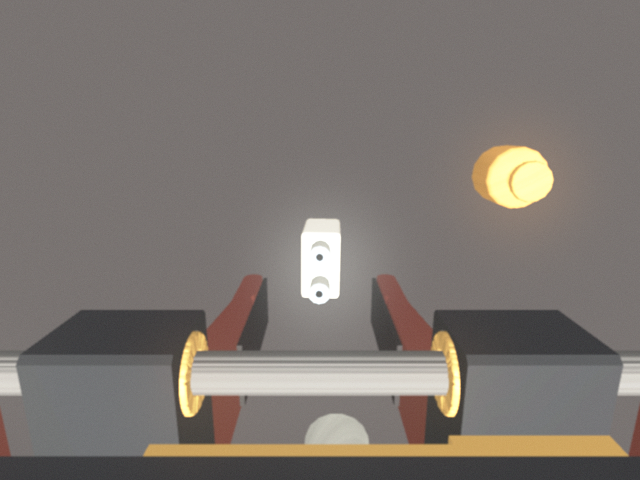

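The adapter (posts at (320,257) and (319,294)) is centred between the fingers and aligned with them. I'll descend.

```bash
python3 -m inch '[[0.5,[1,1.5,25],0],[0.5,[0,0,25],0],[0.5,[0,0,11],0],[0.5,[0,0,3],0],[0.5,[0,0,0],0]]'; python3 -c "
from h import *
go(453.5,69.3,14,-3)"
```

```text
time_s: 19.2
position: [0.4576, 0.0699, 0.0182]
tool_rot: [[0.042, 0.999, -0.029], [0.999, -0.042, -0.005], [-0.006, -0.029, -1.0]]
contact_force: [-0.1, -0.2, 0.3]
finger_gap: 0.499
jaw -2.4 pos [457.6  69.9  18.2] turn 0.01 shift now [-0.8 -3.9  4.4] after turn [-0.8 -3.9  4.4] F [-0.1 -0.2  0.3] gap 0.5 t 19.2
```

```bash
python3 -m inch '[[0.5,[-1,-4,4],0],[0.5,[0,0,3],0],[0.5,[0,0,1],0],[0.7,[0,0,0],0],[1,[0,0,0],0],[1,[0,0,0],0],[1,[0,0,0],0],[1,[0,0,0],0]]'; python3 -m inch '[[1,[0,0,-15],0],[1,[0,0,-40],0],[1,[0,0,-40],0],[1,[0,0,-10],0],[1,[0,0,0],0]]';python3 -c "
from h import *
go(445,-332,110,93)"
```

```text
time_s: 20.2
position: [0.4541, 0.0692, 0.0113]
tool_rot: [[0.042, 0.999, -0.027], [0.999, -0.042, -0.005], [-0.006, -0.027, -1.0]]
contact_force: [0.0, -0.3, -0.2]
finger_gap: 0.224
time_s: 20.82
position: [0.4566, 0.0697, 0.1216]
tool_rot: [[0.042, 0.999, -0.027], [0.999, -0.042, -0.004], [-0.006, -0.027, -1.0]]
contact_force: [-0.1, 0.3, -0.8]
finger_gap: 0.227
jaw -2.4 pos [456.6  69.7 121.6] turn 1.476 shift now [-401.7    5.5   13.7] after turn [-32.3 400.5  13.7] F [-0.1  0.3 -0.8] gap 0.23 t 20.825
```

```bash
python3 -m inch '[[1,[-44,0,0],0],[1,[-44,0,0],0],[1,[-44,0,0],0],[1,[-44,0,0],0],[1,[-44,0,0],0],[1,[-44,0,0],0],[1,[-44,0,0],0],[1,[-44,0,0],0],[1,[-25,0,0],0],[1,[-10,0,0],0],[1,[0,0,0],0]]';python3 -c "
from h import *
go(445,-332,40,3)"
```

```text
time_s: 22.2
position: [0.4325, -0.325, 0.1094]
tool_rot: [[0.037, 0.998, -0.049], [0.999, -0.037, 0.002], [0.0, -0.049, -0.999]]
contact_force: [-0.6, 0.3, -0.4]
finger_gap: 0.226
jaw -2.1 pos [ 432.5 -325.   109.4] turn -0.089 shift now [-6.6 16.1 68.7] after turn [-8.  15.4 68.7] F [-0.6  0.3 -0.4] gap 0.23 t 22.2
```

```bash
python3 -m inch '[[1,[-7,16,20],-0.05],[1,[0,0,30],-0.04],[1,[0,0,15],0],[1,[0,0,0],0],[1,[0,0,0],0]]';python3 -c "
from h import *
go(445,-332,14.3,3)"
```

```text
time_s: 22.82
position: [0.4473, -0.3261, 0.0421]
tool_rot: [[-0.062, 0.997, -0.048], [0.998, 0.062, 0.005], [0.008, -0.048, -0.999]]
contact_force: [-0.0, -0.2, -0.9]
finger_gap: 0.229
jaw 3.6 pos [ 447.3 -326.1   42.1] turn 0.01 shift now [-6.  -1.3 27.8] after turn [-6.  -1.3 27.8] F [-0.  -0.2 -0.9] gap 0.23 t 22.825
```

```bash
python3 -m inch '[[1,[-6,-1,7],0],[1,[0,0,10],0],[1,[0,0,5],0],[1,[0,0,2],0]]'; python3 -m inch '[[1,[0,0,2],0],[1,[0,0,2],0]]';python3 -m inch '[[1,[0,0,1],0],[1,[0,0,1],0]]'
```

```text
time_s: 23.32
position: [0.4464, -0.3333, 0.0183]
tool_rot: [[-0.061, 0.997, -0.046], [0.998, 0.061, 0.003], [0.006, -0.045, -0.999]]
contact_force: [0.7, 0.1, -0.8]
finger_gap: 0.227
time_s: 23.58
position: [0.4463, -0.3333, 0.0143]
tool_rot: [[-0.061, 0.997, -0.046], [0.998, 0.061, 0.003], [0.006, -0.046, -0.999]]
contact_force: [-4.2, 3.5, 21.1]
finger_gap: 0.226
time_s: 23.82
position: [0.4463, -0.3333, 0.0145]
tool_rot: [[-0.06, 0.997, -0.046], [0.998, 0.06, 0.003], [0.006, -0.046, -0.999]]
contact_force: [-2.5, 2.6, 10.5]
finger_gap: 0.224
```

Contact came at 14.3 mm, as expected. I'll release, rise and head to the resistor, keeping the opening modest until clear.

```bash
python3 -m inch '[[1,[0,0,0],0],[0.7,[0,0,0],0],[0.62,[0,0,0],0],[0.62,[0,0,0],0],[0.62,[0,0,-20],0],[0.62,[0,0,-40],0],[0.3,[0,0,-40],0],[0.2,[0,0,-30],0],[0.2,[0,0,0],0]]'; python3 -c "
from h import *
go(459,-70,150,0)"
```

```text
time_s: 24.95
position: [0.4525, -0.3336, 0.1475]
tool_rot: [[-0.06, 0.997, -0.046], [0.998, 0.061, 0.004], [0.006, -0.046, -0.999]]
contact_force: [0.1, -0.0, -0.1]
finger_gap: 0.681
jaw 3.5 pos [ 452.5 -333.6  147.5] turn 0.061 shift now [262.7  22.4  -1.8] after turn [263.6   6.4  -1.8] F [ 0.1 -0.  -0.1] gap 0.68 t 24.95
```

```bash
python3 -m inch '[[0.2,[40,3,0],0],[0.2,[40,4,0],0],[0.2,[40,4,0],0],[0.2,[40,4,0],0],[0.2,[40,4,0],0],[0.2,[35,3,0],0.06],[0.2,[0,0,0],0],[0.2,[0,0,0],0]]'
python3 - <<'E'
from h import *
w=snap('wrist','w4')['pixels'];d=snap('side','d4')['pixels'];s=snap('scene','s4')['pixels']
a=cv2.resize(d[110:210,385:510],(400,300),interpolation=2); b=cv2.resize(s[270:390,115:245],(400,300),interpolation=2)
cv2.imwrite('pics/m4.png',np.vstack([np.hstack([a,b]),cv2.resize(w[100:400,40:640][:, :],(800,300))])[:,:,::-1])
go(459,-70,60,0)
E
```

```text
time_s: 25.95
position: [0.4555, -0.091, 0.1402]
tool_rot: [[0.002, 0.998, -0.057], [1.0, -0.002, 0.005], [0.005, -0.057, -0.998]]
contact_force: [0.3, -0.1, 0.6]
finger_gap: 0.801
jaw -0.2 pos [455.7 -91.5 140.6] turn -0.003 shift now [21.1  7.7 80.4] after turn [21.1  7.8 80.4] F [0.1 0.1 0.4] gap 0.8 t 26.1
```

View pics/m4.png

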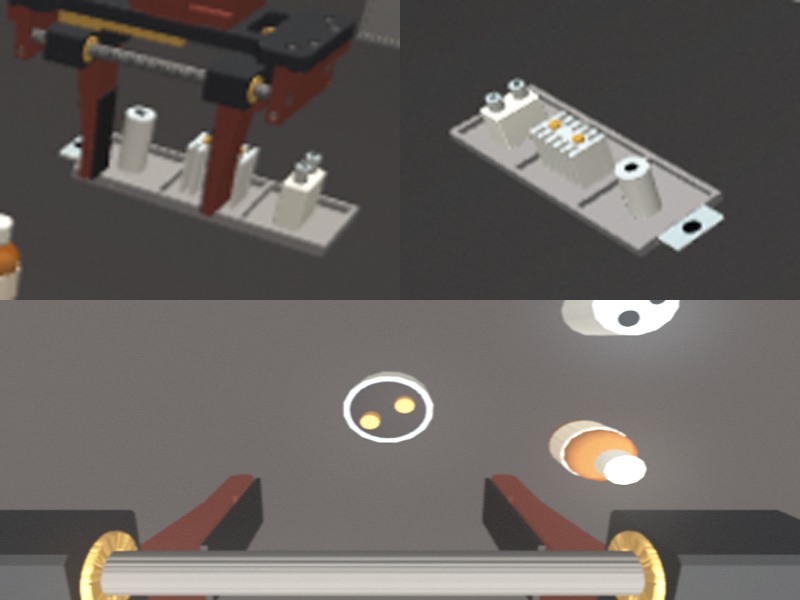

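The long tray has all three items upright in the right pockets. The resistor's rim is at wrist pixel (331,210), and its posts are at (317,221) and (343,205).

Run:
```python
from h import *
W=load('w4'); p=ray(W,331,210,.04)*1e3; print(p); go(458.8,p[1],60,0)
```

```text
[458.60103602 -69.86260978]
jaw -0.2 pos [455.7 -91.5 140.6] turn -0.003 shift now [21.2  7.5 80.4] after turn [21.2  7.6 80.4] F [0.1 0.1 0.4] gap 0.8 t 26.1
```

```bash
python3 -m inch '[[0.2,[21,7.5,20],0],[0.2,[0,0,30],0],[0.2,[0,0,20],0],[0.2,[0,0,0],0],[0.2,[0,0,0],0]]'; python3 -c "
from h import *
go(458.8,-70,12,0)"
```

```text
time_s: 26.72
position: [0.461, -0.0748, 0.0694]
tool_rot: [[0.012, 0.998, -0.053], [1.0, -0.012, 0.004], [0.004, -0.054, -0.999]]
contact_force: [-0.7, -0.3, 0.3]
finger_gap: 0.8
jaw -0.7 pos [461.  -74.8  69.4] turn -0.012 shift now [ 4.6  0.8 57.5] after turn [ 4.5  0.9 57.5] F [-0.7 -0.3  0.3] gap 0.8 t 26.725
```

```bash
python3 -m inch '[[0.2,[4.5,1,20],0],[0.2,[0,0,22],0],[0.2,[0,0,10],0],[0.2,[0,0,3],0],[0.2,[0,0,0],0]]'; python3 -c "
from h import *
go(458.8,-70,12,0)"
```

```text
time_s: 27.35
position: [0.4634, -0.0719, 0.0174]
tool_rot: [[0.015, 0.999, -0.045], [1.0, -0.015, 0.003], [0.003, -0.045, -0.999]]
contact_force: [-0.4, -0.8, 1.0]
finger_gap: 0.8
jaw -0.8 pos [463.4 -71.9  17.4] turn -0.015 shift now [ 1.8 -4.4  5.7] after turn [ 1.9 -4.4  5.7] F [-0.4 -0.8  1. ] gap 0.8 t 27.35
```

```bash
python3 -m inch '[[0.2,[2,-5,4],0],[0.3,[0,0,2],0],[0.35,[0,0,0],0],[0.45,[0,0,0],0],[0.6,[0,0,0],0],[1,[0,0,0],0],[1,[0,0,0],0],[1,[0,0,0],0]]' 35; python3 -m inch '[[1,[0,0,-15],0],[1,[0,0,-35],0],[1,[0,0,-40],0],[1,[0,0,-10],0],[1,[0,0,0],0]]';python3 -c "
from h import *
go(470,290,120,6)"
```

```text
time_s: 28.35
position: [0.4576, -0.0698, 0.0126]
tool_rot: [[0.015, 0.999, -0.044], [1.0, -0.015, 0.003], [0.002, -0.044, -0.999]]
contact_force: [-0.3, -0.8, 1.5]
finger_gap: 0.5
time_s: 28.98
position: [0.4624, -0.0701, 0.1166]
tool_rot: [[0.015, 0.999, -0.044], [1.0, -0.015, 0.003], [0.003, -0.044, -0.999]]
contact_force: [-1.0, 0.7, -2.0]
finger_gap: 0.501
jaw -0.8 pos [462.4 -70.1 116.6] turn -0.119 shift now [360.2   2.1  -2.6] after turn [357.3  45.   -2.6] F [-1.   0.7 -2. ] gap 0.5 t 28.975
```

```bash
python3 -m inch '[[1,[40,3,-15],0],[1,[40,3,-15],0],[1,[40,3,-15],0],[1,[40,3,-15],0],[1,[40,3,-15],0],[1,[40,3,0],0],[1,[40,3,0],0],[1,[40,3,0],0],[1,[40,3,0],-0.06],[1,[30,3,0],-0.06],[1,[20,0,0],0],[1,[0,0,0],0]]'
python3 - <<'E'
from h import *
snap('wrist','w5')
go(463.4,301.9,120,6)
E
```

```text
time_s: 30.48
position: [0.4897, 0.347, 0.1712]
tool_rot: [[-0.103, 0.992, -0.073], [0.995, 0.103, -0.008], [-0.0, -0.073, -0.997]]
contact_force: [-0.1, 0.2, -2.1]
finger_gap: 0.498
jaw 5.8 pos [490.2 345.4 171.1] turn -0.003 shift now [-40.5 -27.2  53.3] after turn [-40.4 -27.4  53.3] F [-0.2  0.4 -3.5] gap 0.5 t 30.525
```

View pics/w5.png

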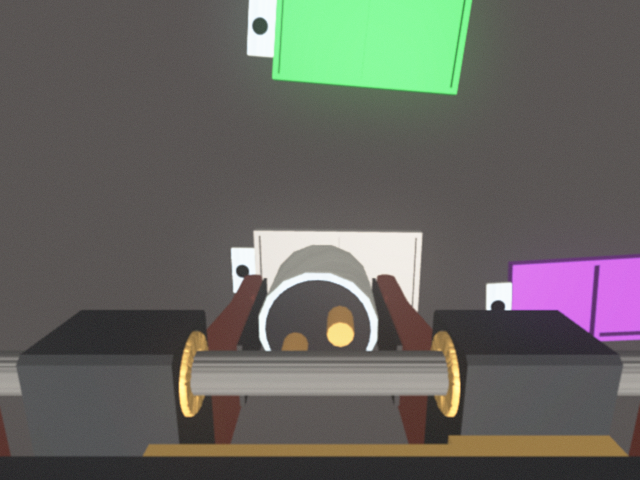

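The wrist view shows the grey short tray with its tab on the left at (242,271), upper rim corners (254,231) and (422,233), partly hidden by the can.

Run:
```python
from h import *
W=load('w5');a,b=[ray(W,*u,.01)*1e3 for u in((254,231),(422,233))]
d=b-a;L=np.linalg.norm(d);e=d/L;n=np.array([e[1],-e[0]])
c=(a+b)/2+35*n; print(a,b,L,np.degrees(np.arctan2(e[1],e[0])),'centre',c,'tab',c-33*e,'other',c+33*e)
go(*(c-33*e),45,6)
```

```text
[426.857171   331.75764552] [561.72930714 346.42936247] 135.66780157951112 6.208361064478906 centre [498.07829409 304.29877223] tab [465.27183271 300.73000607] other [530.88475546 307.86753839]
jaw 5.8 pos [490.2 345.4 171.1] turn -0.003 shift now [-41.7 -20.  128. ] after turn [-41.7 -20.2 128. ] F [-0.2  0.4 -3.5] gap 0.5 t 30.525
```

```bash
python3 -m inch '[[1,[-20,-9,10],0],[1,[-20,-9,15],0],[1,[0,0,20],0],[1,[0,0,20],0],[1,[0,0,20],0],[1,[0,0,20],0],[1,[0,0,10],0],[1,[0,0,0],0],[1,[0,0,0],0]]';python3 -c "
from h import *
go(464.5,301,16,6)"
```

```text
time_s: 31.65
position: [0.4718, 0.2843, 0.0552]
tool_rot: [[-0.078, 0.995, -0.069], [0.997, 0.077, -0.017], [-0.012, -0.07, -0.997]]
contact_force: [0.3, 0.2, -3.9]
finger_gap: 0.501
jaw 4.5 pos [471.8 284.3  55.2] turn -0.027 shift now [17.7 -3.2 39.3] after turn [17.8 -2.8 39.3] F [ 0.3  0.2 -3.9] gap 0.5 t 31.65
```

```bash
python3 -m inch '[[1,[16,-3,0],-0.02],[1,[0,0,0],0],[1,[0,0,8],0],[1,[0,0,6],0],[1,[0,0,0],0]]';python3 -c "
from h import *
go(464.5,301,16,6)"
```

```text
time_s: 32.28
position: [0.4669, 0.302, 0.0417]
tool_rot: [[-0.101, 0.993, -0.067], [0.995, 0.1, -0.016], [-0.009, -0.068, -0.998]]
contact_force: [-1.5, 1.0, -3.3]
finger_gap: 0.502
jaw 5.7 pos [466.9 302.   41.7] turn -0.005 shift now [-0.5 -0.7 25.8] after turn [-0.5 -0.7 25.8] F [-1.5  1.  -3.3] gap 0.5 t 32.275
```

```bash
python3 -m inch '[[1,[0,0,8],0],[1,[0,0,8],0],[1,[0,0,4],0],[1,[0,0,2],0]]'; python3 -m inch '[[1,[0,0,2],0],[1,[0,0,1],0]]';python3 -m inch '[[1,[0,0,1.5],0],[1,[0,0,1.5],0]]'
```

```text
time_s: 32.78
position: [0.4654, 0.3011, 0.0179]
tool_rot: [[-0.1, 0.993, -0.067], [0.995, 0.099, -0.016], [-0.009, -0.069, -0.998]]
contact_force: [0.3, -0.3, -2.8]
finger_gap: 0.499
time_s: 33.02
position: [0.4653, 0.3011, 0.0159]
tool_rot: [[-0.1, 0.993, -0.067], [0.995, 0.099, -0.016], [-0.01, -0.069, -0.998]]
contact_force: [-3.6, -3.4, 12.9]
finger_gap: 0.499
time_s: 33.28
position: [0.4653, 0.3011, 0.0159]
tool_rot: [[-0.1, 0.993, -0.067], [0.995, 0.099, -0.017], [-0.011, -0.068, -0.998]]
contact_force: [-3.6, -3.5, 12.4]
finger_gap: 0.498
```

```bash
python3 -m inch '[[1,[0,0,0],0],[0.4,[0,0,0],0],[0.25,[0,0,0],0],[0.25,[0,0,0],0],[0.25,[0,0,-20],0],[0.25,[0,0,-40],0],[0.25,[0,0,-40],0],[0.25,[0,0,-20],0],[0.3,[0,0,0],0]]'; python3 -c "
from h import *
go(565,-25,140,0)"
```

```text
time_s: 34.4
position: [0.4742, 0.304, 0.1395]
tool_rot: [[-0.1, 0.993, -0.065], [0.995, 0.099, -0.016], [-0.009, -0.066, -0.998]]
contact_force: [-1.1, -0.1, -0.2]
finger_gap: 0.707
jaw 5.7 pos [474.2 304.  139.5] turn 0.099 shift now [-336.4   57.6   -1.2] after turn [-329.    90.6   -1.2] F [-1.1 -0.1 -0.2] gap 0.71 t 34.4
```

```bash
python3 -m inch '[[0.3,[-25,4,0],0],[0.3,[-25,4,0],0],[0.3,[-25,4,0],0],[0.3,[-25,4,0],0],[0.3,[-25,4,0],0.04],[0.3,[-25,4,0],0.04],[0.3,[-25,6,0],0.02],[0.3,[-25,6,0],0],[0.3,[-25,6,0],0],[0.3,[-25,6,0],0],[0.3,[-25,6,0],0],[0.3,[-25,6,0],0]]';python3 -m inch '[[0.3,[0,0,0],0],[0.3,[0,0,0],0]]'
python3 - <<'E'
from h import *
w=snap('wrist','w6')['pixels'];d=snap('side','d6')['pixels'];s=snap('scene','s6')['pixels']
a=cv2.resize(d[280:400,220:380],(400,300),interpolation=2); b=cv2.resize(s[150:250,300:433],(400,300),interpolation=2)
cv2.imwrite('pics/m6.png',np.vstack([np.hstack([a,b]),cv2.resize(w[100:400,40:640],(800,300))])[:,:,::-1])
go(564,-4,60,0)
E
```

```text
time_s: 35.9
position: [0.5471, -0.0074, 0.1322]
tool_rot: [[0.006, 0.997, -0.073], [1.0, -0.008, -0.019], [-0.019, -0.073, -0.997]]
contact_force: [-0.5, 0.2, 0.6]
finger_gap: 0.704
time_s: 36.15
position: [0.5471, -0.0099, 0.132]
tool_rot: [[0.011, 0.997, -0.073], [1.0, -0.012, -0.019], [-0.02, -0.073, -0.997]]
contact_force: [-0.1, 1.1, 0.7]
finger_gap: 0.702
jaw -0.6 pos [547.1  -9.5 132.1] turn -0.011 shift now [ 7.1 22.1 70.5] after turn [ 6.8 22.1 70.5] F [-1.1  0.7  0.2] gap 0.7 t 36.3
```

View pics/m6.png

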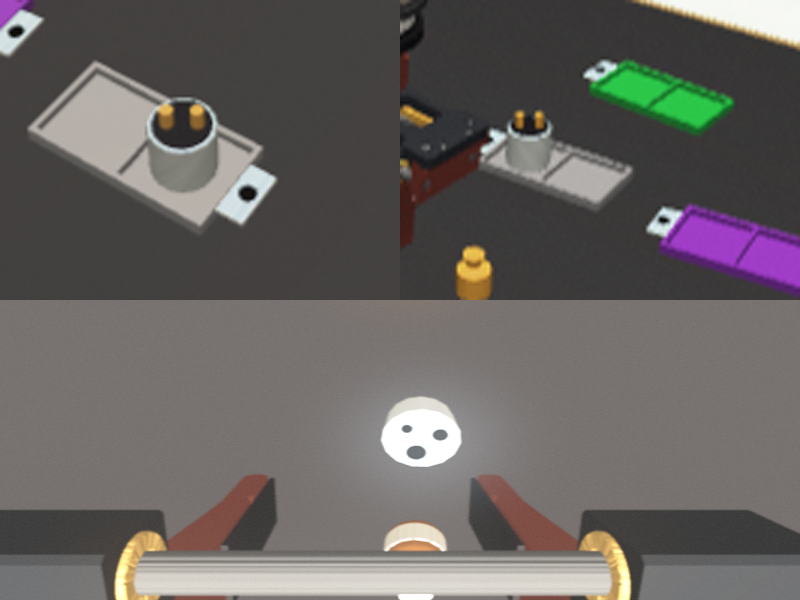

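The resistor stands upright in the tab pocket of the grey tray. The wide insert's top is at wrist pixel (356,238).

```bash
python3 - <<'E'
from h import *
W=load('w6'); p=ray(W,355.75,238,.05)*1e3; print(p); go(564,-4,60,0)
E
python3 -m inch '[[0.3,[7,11,15],0],[0.3,[0,11,20],0],[0.3,[0,0,20],0],[0.3,[0,0,10],0],[0.3,[0,0,0],0],[0.3,[0,0,0],0]]'; python3 -c "
from h import *
go(564,-4,12,0)"
```

```text
[564.69542386  -4.82663791]
jaw -0.6 pos [547.1  -9.5 132.1] turn -0.011 shift now [ 7.1 22.1 70.5] after turn [ 6.8 22.1 70.5] F [-1.1  0.7  0.2] gap 0.7 t 36.3
time_s: 37.05
position: [0.5666, 0.0025, 0.0607]
tool_rot: [[0.003, 0.997, -0.073], [1.0, -0.004, -0.017], [-0.017, -0.073, -0.997]]
contact_force: [-0.5, -0.6, 0.6]
finger_gap: 0.694
jaw -0.2 pos [566.6   2.5  60.7] turn -0.004 shift now [-5.7  1.  48.8] after turn [-5.7  0.9 48.8] F [-0.5 -0.6  0.6] gap 0.69 t 37.05
```

```bash
python3 -m inch '[[0.3,[-6,1,8],0],[0.3,[0,0,12],0],[0.3,[0,0,12],0],[0.3,[0,0,10],0],[0.3,[0,0,4],0],[0.3,[0,0,0],0]]'; python3 -c "
from h import *
go(563.5,-4.5,12.5,0)"
```

```text
time_s: 37.8
position: [0.5646, -0.005, 0.0123]
tool_rot: [[0.003, 0.997, -0.071], [1.0, -0.005, -0.017], [-0.017, -0.071, -0.997]]
contact_force: [0.2, 0.2, 0.2]
finger_gap: 0.701
jaw -0.3 pos [564.6  -5.   12.3] turn -0.005 shift now [ 0.5 -1.1 -0.1] after turn [ 0.5 -1.1 -0.1] F [0.2 0.2 0.2] gap 0.7 t 37.8
```

```bash
python3 -m inch '[[0.4,[0,-1,-1],0],[0.5,[0,0,0],0],[0.6,[0,0,0],0],[1,[0,0,0],0],[1,[0,0,0],0],[1,[0,0,0],0]]' 25; python3 -m inch '[[1,[0,0,-15],0],[1,[0,0,-30],0],[1,[0,0,-30],0],[1,[0,0,-25],0],[1,[0,0,0],0]]';python3 -c "
from h import *
go(531,308,115,6)"
```

```text
time_s: 38.55
position: [0.5641, -0.0049, 0.0144]
tool_rot: [[0.003, 0.998, -0.07], [1.0, -0.005, -0.017], [-0.017, -0.07, -0.997]]
contact_force: [-0.1, 0.7, -0.4]
finger_gap: 0.409
time_s: 39.17
position: [0.5719, -0.003, 0.1202]
tool_rot: [[0.003, 0.998, -0.069], [1.0, -0.004, -0.017], [-0.017, -0.069, -0.998]]
contact_force: [0.9, 0.5, -2.0]
finger_gap: 0.408
jaw -0.3 pos [571.9  -3.  120.2] turn -0.109 shift now [310.9 -41.8   2.8] after turn [313.6  -7.7   2.8] F [ 0.9  0.5 -2. ] gap 0.41 t 39.175
```

```bash
python3 -m inch '[[1,[30,-3,0],0],[1,[30,-3,0],0],[1,[30,-3,0],0],[1,[30,-3,0],-0.03],[1,[30,-3,0],-0.03],[1,[30,-3,0],-0.03],[1,[30,-3,0],-0.02],[1,[30,-1,0],0],[1,[30,-1,0],0],[1,[20,0,0],0],[1,[0,0,0],0],[1,[0,0,0],0]]';python3 -c "
from h import *
go(534,308.3,55,6)"
```

```text
time_s: 40.67
position: [0.5287, 0.2886, 0.1073]
tool_rot: [[-0.106, 0.991, -0.082], [0.994, 0.105, -0.024], [-0.015, -0.084, -0.996]]
contact_force: [0.4, -1.2, -1.0]
finger_gap: 0.404
jaw 6.0 pos [528.7 288.6 107.3] turn 0.001 shift now [19.8 11.7 51.2] after turn [19.8 11.7 51.2] F [ 0.4 -1.2 -1. ] gap 0.4 t 40.675
```

```bash
python3 -m inch '[[1,[19,8,5],0],[1,[0,0,15],0],[1,[0,0,15],0],[1,[0,0,10],0],[1,[0,0,0],0],[1,[0,0,0],0]]';python3 -c "
from h import *
go(534,308.3,17.5,6)"
```

```text
time_s: 41.42
position: [0.5317, 0.3045, 0.057]
tool_rot: [[-0.102, 0.991, -0.083], [0.995, 0.1, -0.027], [-0.018, -0.086, -0.996]]
contact_force: [-0.5, -1.1, -1.5]
finger_gap: 0.407
jaw 5.8 pos [531.7 304.5  57. ] turn -0.004 shift now [ 4.2  6.1 39. ] after turn [ 4.2  6.1 39. ] F [-0.5 -1.1 -1.5] gap 0.41 t 41.425
```

```bash
python3 -m inch '[[1,[4,6,5],0],[1,[0,0,10],0],[1,[0,0,8],0],[1,[0,0,4],0],[1,[0,0,0],0]]';python3 -c "
from h import *
go(534,308.3,17.5,6)"
```

```text
time_s: 42.05
position: [0.5357, 0.3089, 0.0281]
tool_rot: [[-0.102, 0.991, -0.082], [0.995, 0.1, -0.026], [-0.018, -0.085, -0.996]]
contact_force: [-0.1, -0.1, -2.5]
finger_gap: 0.41
jaw 5.8 pos [535.7 308.9  28.1] turn -0.004 shift now [-0.2 -0.8 10.7] after turn [-0.2 -0.8 10.7] F [-0.1 -0.1 -2.5] gap 0.41 t 42.05
```

```bash
python3 -m inch '[[1,[0,-1,4],0],[1,[0,0,3],0],[1,[0,0,2],0]]'; python3 -m inch '[[1,[0,0,2],0],[1,[0,0,1],0]]';python3 -m inch '[[1,[0,0,1.5],0],[1,[0,0,1],0]]'
```

```text
time_s: 42.42
position: [0.5341, 0.3087, 0.0192]
tool_rot: [[-0.102, 0.991, -0.082], [0.995, 0.1, -0.026], [-0.017, -0.084, -0.996]]
contact_force: [-0.6, 0.2, -1.1]
finger_gap: 0.403
time_s: 42.68
position: [0.5341, 0.3088, 0.0174]
tool_rot: [[-0.102, 0.991, -0.081], [0.995, 0.1, -0.026], [-0.017, -0.084, -0.996]]
contact_force: [-3.5, -2.4, 11.6]
finger_gap: 0.409
time_s: 42.92
position: [0.534, 0.3088, 0.0174]
tool_rot: [[-0.101, 0.992, -0.081], [0.995, 0.1, -0.026], [-0.018, -0.083, -0.996]]
contact_force: [-1.9, -0.6, 5.7]
finger_gap: 0.406
```

Contact came at 17.4 mm, as predicted. I'll release and rise vertically, compensating for the tool tilt.

```bash
python3 -m inch '[[1,[0,0,0],0],[0.55,[0,0,0],0],[0.48,[0,0,0],0],[0.48,[0,0,0],0],[0.48,[0,-1,-12],0],[0.48,[0,-2,-25],0],[0.48,[0,-3,-35],0],[0.3,[0,0,-40],0],[0.3,[0,0,-30],0],[0.3,[0,0,0],0]]'; python3 -m inch '[[0.3,[-40,0,0],0],[0.3,[-40,0,0],0],[0.3,[-40,0,0],0],[0.3,[-40,0,0],0],[0.3,[-40,0,0],0],[0.3,[0,0,0],0],[0.3,[0,0,0],0]]'
python3 - <<'E'
from h import *
d=snap('side','d7');s=snap('scene','s7')
C=lambda p,x,y,w,h:cv2.resize(p['pixels'][y:y+h,x:x+w],(400,300),interpolation=2)
cv2.imwrite('pics/m7.png',np.vstack([np.hstack([C(d,220,280,160,120),C(s,300,150,133,100)]),np.hstack([C(d,385,110,125,100),C(s,115,270,130,120)])])[:,:,::-1])
R=[blobs(q,sd,75) for q,sd in((s,{'weight':(324,242),'bottle':(268,284)}),(d,{'weight':(325,255),'bottle':(383,200)}))]
for k in R[0]:
    print(k,[r[k] is not None and r[k][0].round(1) for r in R])
E
```

```text
time_s: 44.18
position: [0.5405, 0.3129, 0.1679]
tool_rot: [[-0.102, 0.992, -0.078], [0.995, 0.1, -0.024], [-0.016, -0.08, -0.997]]
contact_force: [-1.1, -0.3, -0.0]
finger_gap: 0.7
time_s: 45.05
position: [0.5575, 0.1082, 0.1665]
tool_rot: [[-0.104, 0.991, -0.085], [0.994, 0.103, -0.025], [-0.016, -0.087, -0.996]]
contact_force: [-0.4, 0.1, 0.3]
finger_gap: 0.702
weight [array([324.1, 241.3]), array([324.4, 253.7])]
bottle [array([267.7, 280.7]), array([382.7, 198.7])]
```

View pics/m7.png

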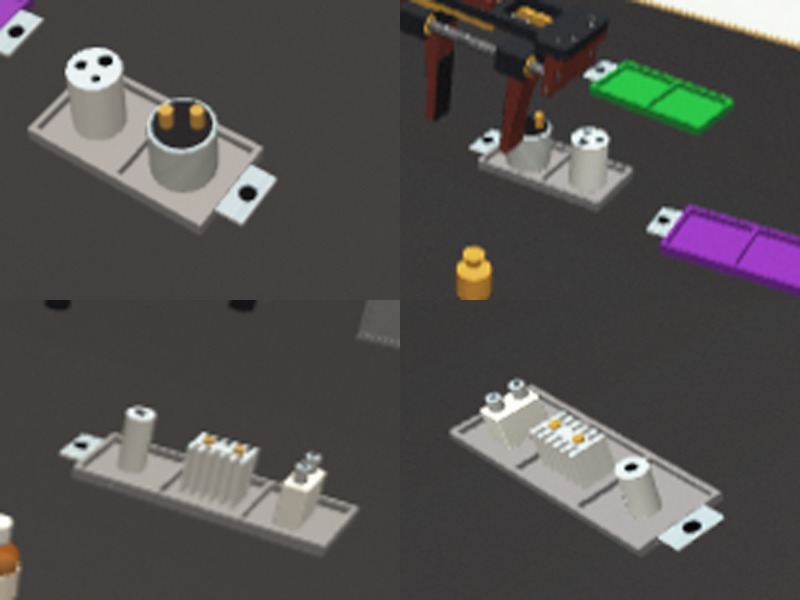

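Both trays are filled as asked. All five items stand upright in the correct pockets, and the weight and bottle are at the same pixels as at the start. I'm handing in.

```bash
python3 -c "
from h import *
print(env.sign_off())"
```

```text
the job is handed in; nothing more can be done
None
```

Both calibration kits are made up and the job is handed in, after about 45 s of the 120 s allowed.

- **Order and pockets:** in the long tray I placed the slim insert by the tab, then the finned shunt in the middle and the adapter at the far end. In the short grey tray I then placed the resistor by the tab and the wide insert in the other pocket.
- **Setting down:** I lowered each item until the wrist force showed contact, then opened the gripper. The highest force I read was about 27 N. The last four touched within about 1 mm of the expected height. The slim insert touched about 6 mm higher than I expected. It had been gripped higher than I thought, and a side view then showed it vertical on the pocket floor.
- **Last check:** the final scene and side pictures show all five items upright in the right pockets. The weight and bottle are within 0.1 pixel of their starting positions.
- **What was off:** the tool slowly tilted during the moves, to about 5° by the end, so the later items were gripped and released with the tool tilted. The pictures show no lean in anything placed. Overshoots of up to about 20 mm in fast moves and turns were corrected before each grasp and placing.

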